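Feel for the high rest pin, push it level and seat the setting disc

TASK

One of the three rest pins on the gauging nest stands a few millimetres higher than the other two. Take the spring-tipped probe from its stand, touch the pins lightly with its tip to find the high one, and with the probe push that pin down until it is level with the others (not below them); then put the probe back in its stand and set the knobbed disc on the three pins, centred, so that it lies flat. Do not let go of the disc on the nest while a pin still stands high, and leave the other things on the table where they are.

Things in the scene. Friction and masses are not known exactly. Their poses are not given: they have to be found in the camera images.
- nest: fixed grey block 125 x 125 x 25 mm; origin at the centre of its underside, z up. Three steel rest pins, 10 mm in diameter, stand up out of its top, 30 mm from its centre, 120 degrees apart, their heights not measured: two at one common level, which differs from set-up to set-up (6 to 22 mm above the block's top), and one, any of the three, 4 to 5.5 mm higher
- nest_top (a point): centre of the nest's top face
- pin_1 (a point): axis of one rest pin at the block's top face (not the pin's top); 30 mm from the centre along the block's +y. Each pin is held by friction alone: it stays put under less than 7 N, slides down under more than about 8 N and does not spring back, so a level pin can be pushed too low as well (0.5 to 5 mm, different for each) and cannot be raised again
- pin_2 (a point): the same for the rest pin at the block's -x, -y side (-26, -15 mm from the centre)
- pin_3 (a point): the same for the rest pin at the block's +x, -y side (26, -15 mm from the centre)
- stand: fixed dark steel block 64 x 64 x 52 mm with an upright hole 20 mm in diameter through its centre, in which the probe hangs by its flange; origin at the centre of its underside
- probe: loose touch probe, 120 g, upright in the stand. Origin on its axis at the underside of its flange (30 mm across, 5 mm thick), which rests on the stand's top; z up. Above it a square handle 16 x 16 mm, flats across its x and y axes, 5 to 60 mm above the origin; below it a stem 12 mm in diameter, 34 mm long, then the spring tip, its end 46 mm below the origin when free
- probe_tip (a point): end of the probe's spring tip (a ball 6 mm in diameter)
- plunger (a joint): how far the spring tip is pushed into the stem, m: 0 free to 0.006 fully in. The spring pushes with 0.8 N at first touch and 3.2 N fully in (0.4 N per mm); past that the probe is rigid and pushes as hard as the arm
- disc: loose dark steel setting disc 88 mm in diameter and 8 mm thick, about 250 g, lying flat on the table, with a round aluminium knob upright at its centre: a neck to 14 mm, the knob 26 mm in diameter from 17 to 42 mm above the underside. Origin at the centre of the underside, z up
- cone_1: bystander: taper roller bearing 50 mm in diameter, 18 mm high; leave alone
- cone_2: bystander: another such bearing; leave alone
- cone_3: bystander: another such bearing; leave alone
- ring: bystander: thin bearing ring 48 mm in diameter, 12 mm high; leave alone
- tin: bystander: round tin 68 mm in diameter, 71 mm high; leave alone
Things that resemble listed ones, but are neither listed nor needed, are in the scene too. There is more than one size of the probe; the job needs the smaller.

How it is judged:
By the outcome, as a careful person would: the job done as asked, in the order asked, and still so for the second after the job is handed in, with the robot touching nothing.
It also fails if it takes over 69 s, if anything falls off the work surface, if the arm or the gripper's body presses on something with over 40 N, if the wrist force passes 120 N, or if a joint passes its speed limit or range.

ROBOT

A 6-joint arm with a two-finger parallel gripper is mounted at the origin on a cart in front of the work surface, level with it; the furniture and walls round the work are solid. World frame = base frame: x ahead of the robot, y to its left, z up, the work surface at z = 0. Lengths are in m, angles in rad, forces in N, time in s.
With the tool pointing down it reaches from about 0.25 to 0.775 m from the base axis. Payload 4 kg.
Tool frame: the origin (TCP) lies at the very end of the fingers, on their centre line; the grasp point (between the pads) lies 19 mm behind it; y points along the fingers, z is the direction in which the jaws open and shut, and the axes are right-handed (so a half turn about y gives the same grasp; the last joint's range is limited). The gripper opens to 94 mm and grips with 3 to 60 N. Pads are 16 mm wide; open, the fingers measure 119 mm over their backs; the gripper's body (75 mm by 177 mm) begins 78 mm behind the grasp point.
Start: joints at [-1.294, 0.087, 1.371, -0, 1.684, -0.103], TCP at [0.204, -0.511, 0.184] pointing down, gripper open.
Joint ranges: [-3.1, 3.1], [-0.76, 2.03], [0.27, 2.55], [-1.08, 4.22], [0.17, 2.65], [-2.57, 2.57]. Speed limits (rad/s): [2.79, 2.79, 3.14, 3.14, 3.14, 3.14].

INTERFACE

Orientations are given as a rotation vector (axis times angle).
In Python, from plant import goto, move_l, move_j, command_gripper, wait, ik, camera, MotionError, close_job, read_time_s, read_joints, read_qd, read_tau, read_tool_pos, read_tool_rot, read_contact_force, read_torque, read_width gives the robot as it stands. Calls block until the motion is done:
- goto(position, orientation): joint-space move of the TCP to a pose.
- move_l(position, frame=None, speed=0.15, guard=None): straight line of the TCP; frame=None keeps the orientation; speed is the mean speed in m/s. With guard (N) it stops when the force on the tool has changed by that much, and returns True; else False.
- move_j(angles): joint-space move.
- command_gripper(opening, squeeze=None): opening from 0.0 (shut) to 1.0 (fully open); squeeze is the grip in N (None keeps the last); returns when the fingers have stopped.
- wait(seconds).
- ik(position, orientation): joint angles nearest the present ones, or None.
- camera(name): name is "side" or "top"; returns a dict with "pixels" (400x640x3 uint8, red, green, blue), "z_map" (400x640 float32, m along the optical axis (not along the pixel's ray), 0 where there is no reading), "camera_matrix" (3x3 intrinsics, pixels), "T" (4x4, takes a point from camera to world coordinates). Camera axes: x right, y up, looking along -z (the intrinsics and any distortion apply to the point x, -y, -z); pixel columns grow to the right and rows downward; lengths in m; the calibration is good to about 2 mm. A picture is of the moment at which its call begins.
A pose or a line that the arm cannot do raises MotionError and nothing moves.
- close_job(): hands the job in, once; it reports no verdict.
Readings, each from a call of its own:
- read_time_s(): time.
- read_joints(): joint angles.
- read_qd(): joint speeds.
- read_tau(): joint torques, N m.
- read_tool_pos(): TCP position.
- read_tool_rot(): TCP orientation.
- read_contact_force(): force on the tool from outside, world axes, zero at the start.
- read_torque(): the same for the moment, N m.
- read_width(): opening from 0.0 (shut) to 1.0 (fully open).
Only numpy, scipy, OpenCV 4.12 (cv2) and the standard library are available. Lean on these libraries where they do the work, as an engineer would, in place of code of your own. Each camera call takes 0.05 s, during which the arm holds its last target. There are 200 camera calls.

## Working session

There is one attempt and no reset: what is moved stays moved. The work goes in short steps, each a Python script; the robot and the scene stay as the last script left them, time stands still between calls to the robot, and variables do not carry over. Pictures are saved under pics/ and viewed, about 8 in all and at most 12, crops included, and the job is handed in when it is done.

```bash
ls; mkdir -p pics; python3 - <<'E'
from plant import *
import cv2,numpy as np,pickle
d={}
for n in("top","side"):
    c=camera(n);d[n]=c
    cv2.imwrite(f"pics/{n}0.png",c["pixels"][:,:,::-1])
    print(n,c["camera_matrix"],c["T"].round(4),{k:v for k,v in c.items() if k not in("pixels","z_map","T","camera_matrix")},(c["z_map"]>0).mean())
pickle.dump(d,open("cam0.pkl","wb"))
print(read_time_s(),read_tool_rot(),read_contact_force(),read_width())
E
```

```text
pics
top [[380.57313084   0.         319.72479266]
 [  0.         380.57313084 196.15367542]
 [  0.           0.           1.        ]] [[ 0.0159  0.9964 -0.0834  0.4575]
 [-0.9994  0.0133 -0.031  -0.0531]
 [-0.0298  0.0839  0.996   0.9154]
 [ 0.      0.      0.      1.    ]] {} 0.9960234375
side [[414.73808198   0.         322.89488558]
 [  0.         414.73808198 201.19503654]
 [  0.           0.           1.        ]] [[-0.8986  0.1899 -0.3955  0.1381]
 [-0.4384 -0.4227  0.7931  0.7897]
 [-0.0166  0.8862  0.4631  0.562 ]
 [ 0.      0.      0.      1.    ]] {} 0.99408984375
0.1 [-0.38729394  2.01565531 -2.01165073] [ 0.6556002   0.0646031  -0.24471689] 1.0005148320533936
```

View pics/top0.png

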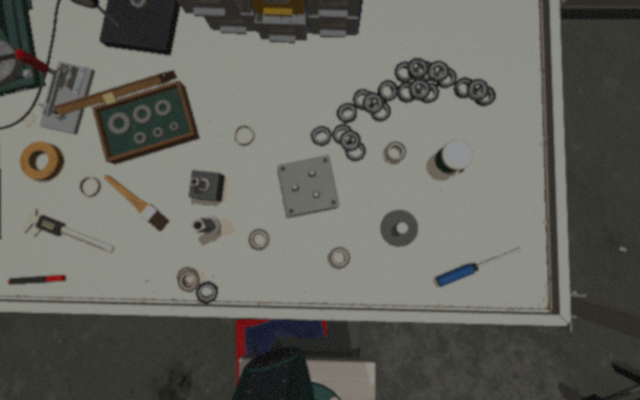

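View pics/side0.png

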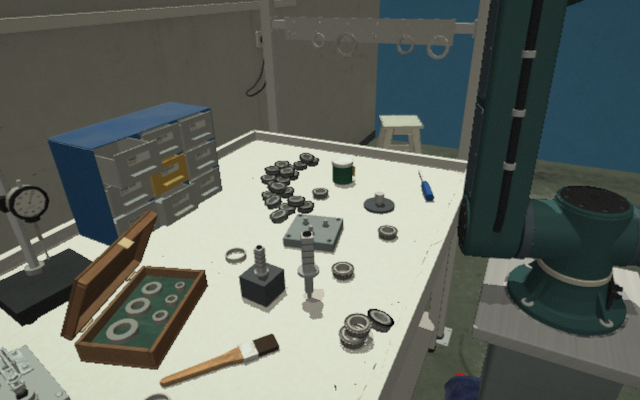

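The top view shows the nest at about (308,186) with three pins, a dark stand with a probe at (206,186), a second probe at (207,226), and the disc at (399,228). The side view shows the same two probes: one in the dark block at (262,270), and one at (308,265). I'll enlarge both.

```bash
python3 - <<'E'
import cv2,numpy as np,pickle
d=pickle.load(open("cam0.pkl","rb"))
t=d["top"]["pixels"][:,:,::-1];s=d["side"]["pixels"][:,:,::-1]
a=cv2.resize(t[145:255,175:345],(800,518),interpolation=cv2.INTER_CUBIC)
b=cv2.resize(s[205:315,225:385],(800,550),interpolation=cv2.INTER_CUBIC)
cv2.imwrite("pics/ct.png",a);cv2.imwrite("pics/cs.png",b)
# height maps
for n in("top",):
    c=d[n];K=c["camera_matrix"];T=c["T"];z=c["z_map"].astype(float)
    v,u=np.mgrid[:400,:640]
    P=np.stack([(u-K[0,2])/K[0,0]*z,-(v-K[1,2])/K[1,1]*z,-z],-1)@T[:3,:3].T+T[:3,3]
    np.save("Ptop.npy",P)
    print((P[170:204:2,190:226:2,2]*1000).round().astype(int))
    print((P[214:240:2,190:224:2,2]*1000).round().astype(int))
    for uv in[(300,290),(399,215),(280,230),(230,250)]:print(P[uv[1],uv[0]].round(4))
E
```

```text
[[ -2  55  52 915   1   1   1   0  -1 915  -1   2   1   2  -1   4   4   0]
 [  2  52  52  53  52  54  50  49  50  52  53  51  52   1   0  -1   2   0]
 [ -1  52  51  50  52  51  51  55  52  52  49  51  54  53  50  39  -1   0]
 [ -1  54  53  51  55  54  51  51  51  55  51  52  53  53  52  40  21   3]
 [  2 110 111 113  53  51  50  55  51  53  53  54  53  53  47  33  20   2]
 [ 53 114 115 111 107  94  83  57  54  52  52  53  48  50  47  33  18   3]
 [ 54 114 114 113 105  95  83  70  57  58  52  54  53  49  49  30  14  -1]
 [ 53 112 115 112 107  95  80  68  58  57  54  52  53  53  44  28  12   0]
 [ 52  55  99  98  98  92  81  68  58  56  52  52  51  54  42  26  11   1]
 [ 53  54  53  50  59  55  57  57  56  56  53  53  53  52  40  24   8   0]
 [ 53  51  53  53  52  57  61  59  53  53  51  52  55  52  37  23   7   0]
 [ 51  49  53  54  52  53  54  52  52  50  51  52  51  49  35  20   6   0]
 [ 54  53  52  53  54  51 915  56  52  53  52  53  52  51  34  20   6   0]
 [ 49  53  50  54  52  51  51  52  56  51  52  53  53  48  31  17   2  -3]
 [ -3  25  40  52  54  53  52  53  55  54  52  50 
[... 506 characters left out ...]
 85  74  74  73  -1  -1]
 [  0 151 154 155 153 154 151 146 137 122 108  94  78  73  73  18   0]
 [  1 149 154 152 153 155 153 150 141 128 114 100  86  71  74  21   1]
 [  0   2 155 153 154 153 151 148 135 123 109  92  82  70  75  -2  -2]
 [  2  -1 148 154 153 149 139 129 114 100  84  70  72  74  73   1   1]
 [  2   0  -3 149 146 132 117 106  91  77  73  73  73  74   3   0   0]
 [ -3   2  -1  -2   1  -1  -2  -2  70  74  74  74  69   0  -1   0  -2]
 [ -2   2   0   2   0  -1  -2   2  -2   0  -1  -2  -1  -1  -2   1   1]
 [  2   1   0  -2   0   1   3   1   0  -1   4  -1   1   0   1   1  -2]]
[3.105e-01 1.860e-02 1.000e-04]
[ 0.4913 -0.2134  0.0079]
[0.4513 0.0695 0.0016]
[ 0.4013  0.1898 -0.0026]
```

View pics/ct.png

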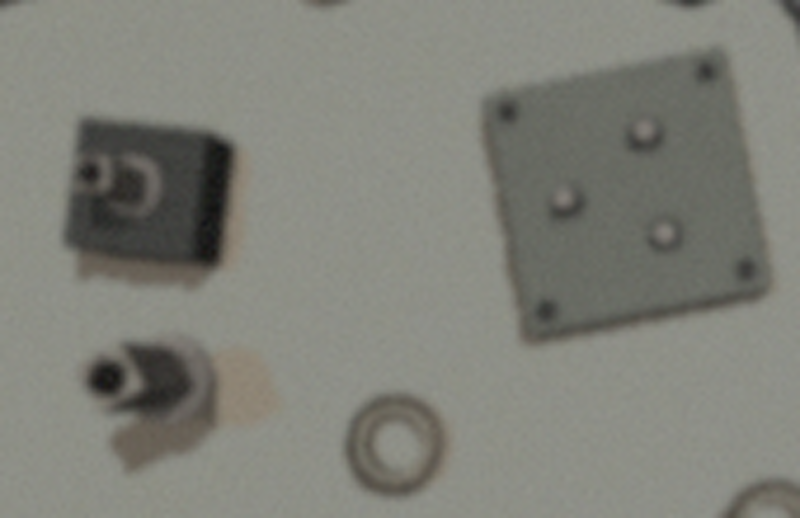

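View pics/cs.png

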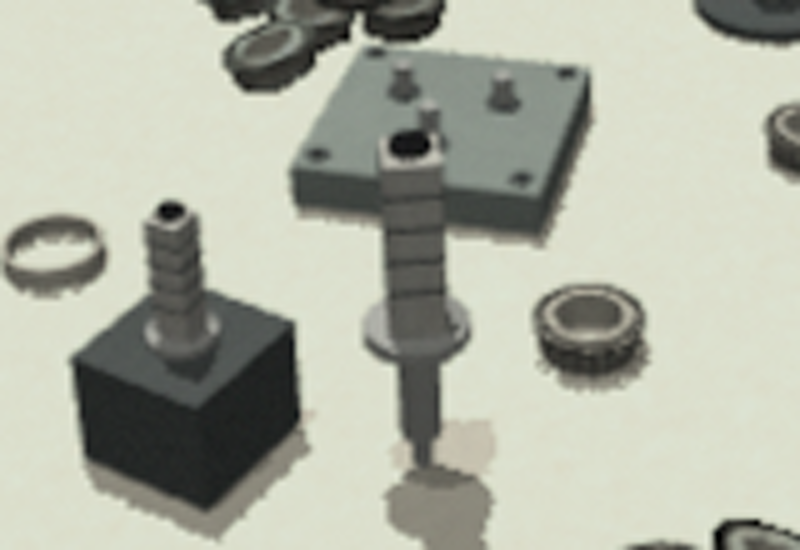

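The small probe is the one hanging in the dark stand: its top is 112 mm up (52 + 60 mm), at top px (194,181). The other stands on its tip at px (199,226) and is clearly larger, with its top at 154 mm, so it isn't the one needed. Next I'll measure all the poses from depth.

```bash
python3 - <<'E'
import cv2,numpy as np,pickle
d=pickle.load(open("cam0.pkl","rb"))
def cloud(c):
    K=c["camera_matrix"];T=c["T"];z=c["z_map"].astype(float)
    v,u=np.mgrid[:400,:640]
    return np.stack([(u-K[0,2])/K[0,0]*z,-(v-K[1,2])/K[1,1]*z,-z],-1)@T[:3,:3].T+T[:3,3]
for n in("top","side"):
    P=cloud(d[n]).reshape(-1,3)
    def sel(cx,cy,r,lo,hi): return P[(np.hypot(P[:,0]-cx,P[:,1]-cy)<r)&(P[:,2]>lo)&(P[:,2]<hi)]
    def rect(Q,s): 
        r=cv2.minAreaRect((Q[:,:2]*1000).astype(np.float32)); print(n,s,len(Q),np.round(r[0],1),np.round(r[1],1),round(r[2],1),"z",np.median(Q[:,2]).round(4))
    if n=="top":
        T=P.reshape(400,640,3); N0=T[186,325];S0=T[195,206];D0=T[240,399]
        print(N0,S0,D0)
    rect(sel(*N0[:2],.11,.019,.030),"nest"); rect(sel(*S0[:2],.06,.048,.056),"stand")
    q=sel(*S0[:2],.06,.106,.12); rect(q,"handle top"); print(q.mean(0))
    q=sel(*S0[:2],.06,.065,.12); rect(q,"handle all")
    q=sel(*N0[:2],.07,.029,.06)
    # cluster pins
    _,lab,c=cv2.kmeans((q[:,:2]*1000).astype(np.float32),3,None,(3,50,.01),10,cv2.KMEANS_PP_CENTERS)
    for i in range(3):
        k=q[lab[:,0]==i]; print(n,"pin",len(k),k.mean(0).round(4),np.median(k,0).round(4),"zs",np.sort(k[:,2]*1000)[-14:].round(1))
    q=sel(D0[0],D0[1],.08,.034,.05); rect(q,"knob")
    print(q.mean(0)); rect(sel(*D0[:2],.1,.0055,.012),"disc")
E
```

```text
[ 0.55627866 -0.03737389  0.02481332] [0.52872889 0.23425723 0.05542856] [ 0.43232404 -0.21362564  0.00630217]
top nest 2758 [583.  -28.4] [161.9 199.4] 12.2 z 0.0251
top stand 579 [552.6 243.2] [65.9 64. ] 84.9 z 0.0522
top handle top 63 [517.6 233.5] [91.3 16.5] 13.4 z 0.1122
[0.55143612 0.24119825 0.11218756]
top handle all 147 [516.7 231.6] [95.  22.3] 19.4 z 0.0993
top pin 23 [ 0.586  -0.0107  0.0373] [ 0.5842 -0.0066  0.0403] zs [39.8 40.1 40.3 41.  41.3 41.5 41.6 41.7 41.8 41.9 42.2 42.6 43.3 44.3]
top pin 21 [ 0.5285 -0.0187  0.0381] [ 0.533  -0.0172  0.0402] zs [39.5 40.1 40.2 40.2 40.5 41.7 42.1 42.4 42.4 42.8 42.8 43.2 43.7 44.9]
top pin 12 [0.5533 0.0281 0.0412] [0.5518 0.0294 0.0451] zs [29.3 29.3 30.4 37.9 42.6 44.1 46.1 46.2 46.6 46.6 47.6 47.7]
top knob 105 [ 460.5 -213.1] [22.7 25. ] 1.1 z 0.0417
[ 0.46063998 -0.21290383  0.04157326]
top disc 888 [ 465.3 -197.9] [119.3  85.7] 74.2 z 0.0079
side nest 1158 [574.5  -8.8] [153. 205.] 67.5 z 0.0236
side stand 509 [552.4 244.1] [67.5 66.9] 86.4 z 0.051
side handle top 60 [550.9 245.5] [18.2 15.5] 70.3 z 0.1105
[0.55061104 0.24690196 0.11058298]
side handle all 284 [516.2 234.3] [94.6 24.3] 13.6 z 0.0889
side pin 21 [ 0.535  -0.0134  0.0359] [ 0.5355 -0.0128  0.0365] zs [34.5 35.5 36.2 36.5 37.5 38.5 38.8 39.  39.9 40.2 40.3 40.4 40.7 40.8]
side pin 23 [ 0.5856 -0.0017  0.036 ] [ 0.5852 -0.0015  0.0364] zs [35.  35.4 36.4 36.9 38.4 39.  39.2 40.2 40.4 40.5 40.6 41.3 41.4 41.5]
side pin 2 [0.5521 0.0294 0.0455] [0.5521 0.0294 0.0455] zs [45.4 45.5]
side knob 42 [ 460.8 -210.6] [22.3 24.6] 19.6 z 0.0398
[ 0.4604731  -0.20897771  0.03941815]
side disc 232 [ 461.  -208.7] [85.4 81.7] 23.3 z 0.007
```

```bash
cat > vis.py <<'E'
import cv2,numpy as np
def cloud(c):
    K=c["camera_matrix"];T=c["T"];z=c["z_map"].astype(float)
    v,u=np.mgrid[:400,:640]
    return np.stack([(u-K[0,2])/K[0,0]*z,-(v-K[1,2])/K[1,1]*z,-z],-1)@T[:3,:3].T+T[:3,3]
def cast(c,uv,h):
    uv=np.asarray(uv,float).reshape(-1,2);K=c["camera_matrix"];T=c["T"]
    r=np.c_[(uv[:,0]-K[0,2])/K[0,0],-(uv[:,1]-K[1,2])/K[1,1],-np.ones(len(uv))]@T[:3,:3].T
    return T[:3,3]+r*((h-T[2,3])/r[:,2])[:,None]
def comp(c,lo,hi,uv,close=3):
    """pixels of the height-band component nearest pixel uv"""
    z=cv2.medianBlur(cloud(c)[...,2].astype(np.float32),3)
    m=((z>lo)&(z<hi)).astype(np.uint8)
    if close: m=cv2.morphologyEx(m,cv2.MORPH_CLOSE,np.ones((close,close)))
    n,l,s,_=cv2.connectedComponentsWithStats(m,connectivity=4)
    vs,us=np.nonzero(l); i=np.argmin(np.hypot(us-uv[0],vs-uv[1])+1000*(s[l[vs,us],4]<4))
    k=l[vs[i],us[i]]; v,u=np.nonzero(l==k); return np.c_[u,v]
def rect(c,px,h):
    r=cv2.minAreaRect((cast(c,px,h)[:,:2]*1000).astype(np.float32)); return np.round(r[0],1),np.round(r[1],1),round(r[2],1),len(px)
E
python3 - <<'E'
import pickle,numpy as np,cv2
from vis import *
d=pickle.load(open("cam0.pkl","rb"));t=d["top"];s=d["side"]
for n,c,u in(("top",t,dict(nest=(300,200),stand=(210,195),h=(194,181),k=(403,228),d=(390,235))),("side",s,dict(nest=(315,240),stand=(255,287),h=(259,247),k=(379,195),d=(372,207)))):
    print(n,"nest",rect(c,comp(c,.020,.030,u["nest"]),.025))
    print(n,"stand",rect(c,comp(c,.046,.058,u["stand"]),.052))
    print(n,"handle",rect(c,comp(c,.106,.12,u["h"]),.112))
    px=comp(c,.037,.05,u["k"]);print(n,"knob",rect(c,px,.042),cast(c,px,.042).mean(0).round(4))
    print(n,"disc",rect(c,comp(c,.0045,.013,u["d"]),.008))
    if n=="top": pin=[(312,173),(295,187),(316,194)]
    else: pin=[(305,219),(325,221),(311,227)]
    for p in pin:
        g=cv2.GaussianBlur(cv2.cvtColor(c["pixels"],cv2.COLOR_RGB2GRAY),(0,0),1.0).astype(float)
        w=g[p[1]-3:p[1]+4,p[0]-3:p[0]+4]; w=np.clip(w-np.percentile(w,70),0,None); vv,uu=np.mgrid[-3:4,-3:4]
        q=(p[0]+(w*uu).sum()/w.sum(),p[1]+(w*vv).sum()/w.sum())
        print(n,"pin",np.round(q,1),cast(c,q,.042).round(4),cast(c,q,.0465).round(4))
E
```

```text
top nest (array([556.8,   3.7]), array([124.7, 124.5]), 12.1, 2745)
top stand (array([552.4, 242.6]), array([66. , 64.5]), 84.7, 657)
top handle (array([552.8, 241.5]), array([15.1, 15.5]), 0.7, 60)
top knob (array([ 460.5, -213. ]), array([22.7, 24.9]), 0.9, 103) [ 0.4606 -0.2131  0.042 ]
top disc (array([ 460.7, -213.3]), array([85. , 84.6]), 0.1, 967)
top pin [311.4 171.3] [[ 0.5882 -0.0056  0.042 ]] [[ 0.5875 -0.0059  0.0465]]
top pin [293.8 185.7] [[0.5543 0.0345 0.042 ]] [[0.5538 0.034  0.0465]]
top pin [315.6 193.6] [[ 0.5364 -0.0163  0.042 ]] [[ 0.536  -0.0165  0.0465]]
side nest (array([554.2,  11.8]), array([124.7, 130.5]), 12.4, 1148)
side stand (array([549.9, 246.9]), array([70.7, 68.3]), 85.1, 603)
side handle (array([549.5, 248.4]), array([18. , 20.7]), 3.1, 57)
side knob (array([ 458.7, -204.4]), array([22.2, 25.4]), 19.7, 34) [ 0.459  -0.2061  0.042 ]
side disc (array([ 459. , -205.6]), array([85.4, 86.1]), 32.4, 313)
side pin [305.5 216.4] [[ 0.5858 -0.0079  0.042 ]] [[ 0.5819 -0.001   0.0465]]
side pin [325.3 218.4] [[ 0.5359 -0.0197  0.042 ]] [[ 0.5325 -0.0127  0.0465]]
side pin [311.7 224.7] [[0.5529 0.022  0.042 ]] [[0.5493 0.0286 0.0465]]
```

```bash
cat > h.py <<'E'
from plant import *
import numpy as np
from scipy.spatial.transform import Rotation as R
def rot(deg):
    a=np.radians(deg);c,s=np.cos(a),np.sin(a)
    return R.from_matrix(np.array([[s,0,c],[-c,0,s],[0,-1,0]])).as_rotvec()
def best(p,deg):
    """jaw angle deg or deg+180, whichever moves the joints less"""
    o=[]
    for k in(deg,deg-180):
        q=ik(p,rot(k))
        if q is not None:o.append((np.abs(np.array(q)-read_joints()).max(),k,np.round(q,2)))
    o.sort(key=lambda t:t[0]);print(o);return o[0][1]
def F(n=10,dt=.01):
    f=[]
    for _ in range(n): wait(dt); f.append(read_contact_force())
    f=np.array(f);return f.mean(0),f.std(0)
def st(s=""): print(s,"t",round(read_time_s(),2),"tcp",np.round(read_tool_pos(),4),"F",np.round(F(5)[0],2),"w",round(read_width(),3))
E
python3 - <<'E'
from h import *
p=[.5525,.242,.22]
k=best(p,91.5)
goto(p,rot(k)); st("above")
move_l([.5525,.242,.071],speed=.12); st("down")
command_gripper(0.0,40); print(F()); st("gripped")
E
```

```text
[(np.float64(1.6129252708533957), 91.5, array([ 0.32,  0.2 ,  1.17, -0.  ,  1.77, -1.28])), (np.float64(1.9665886590403718), -88.5, array([0.32, 0.2 , 1.17, 0.  , 1.77, 1.86]))]
above t 3.02 tcp [0.5528 0.2411 0.2199] F [ 0.28 -0.48 -0.17] w 1.001
down t 4.45 tcp [0.5532 0.2422 0.0722] F [-0.22 -0.15 -0.08] w 0.999
(array([ 0.00484163,  0.38669164, -0.13180269]), array([0.41539561, 0.44171641, 0.43765688]))
gripped t 5.75 tcp [0.5525 0.2421 0.0709] F [ 0.08  0.3  -0.84] w 0.164
```

```bash
python3 - <<'E'
from h import *
import cv2
move_l([.5525,.242,.15],speed=.12); st("lift")
move_l([.5525,.10,.15],speed=.25)
wait(.2)
f,s=F(30);p=np.array([ (wait(.005),read_tool_pos())[1] for _ in range(20)])
print(f,s,p.mean(0),p.std(0),read_time_s())
c=camera("side");cv2.imwrite("pics/s1.png",cv2.resize(c["pixels"][120:300,200:400,::-1],(800,720))[:600])
c=camera("top");cv2.imwrite("pics/t1.png",c["pixels"][:,:,::-1])
E
```

```text
lift t 6.6 tcp [0.552  0.2418 0.149 ] F [-0.09 -0.2  -1.5 ] w 0.163
[ 0.0395284  -0.03939637 -1.39168657] [0.4339905  0.60072739 0.5403929 ] [0.55248931 0.10032696 0.14998962] [1.51466769e-05 1.23666859e-04 1.85038200e-05] 7.975
```

View pics/s1.png

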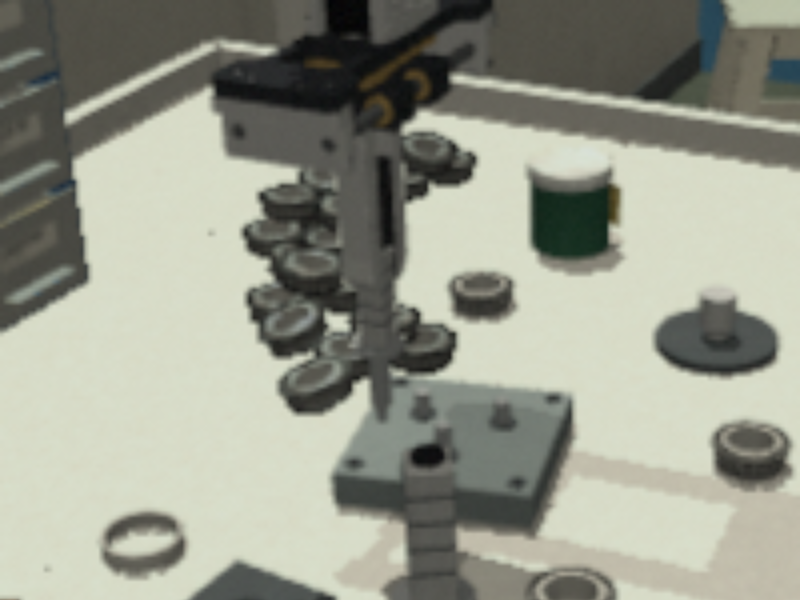

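The probe hangs upright in the jaws. Its tip shows in the side view at full-image px (295,223), which I'll use to check the camera against the robot before touching the pins.

```bash
python3 - <<'E'
import pickle,numpy as np
from vis import *
d=pickle.load(open("cam0.pkl","rb"));c=d["side"]
K=c["camera_matrix"];T=c["T"]
def proj(c,p):
    K=c["camera_matrix"];q=np.linalg.inv(c["T"])@np.r_[p,1];return K[0,0]*q[0]/-q[2]+K[0,2],K[1,1]*-q[1]/-q[2]+K[1,2]
print("tip pred",proj(c,[.5525,.1003,.085]),"seen 295,223.7")
N=np.array([.557,.0037])
for a,h in((102.1,.0465),(222.1,.042),(342.1,.042)):
    p=np.r_[N+.03*np.array([np.cos(np.radians(a)),np.sin(np.radians(a))]),h];print(p.round(4),"side",np.round(proj(c,p),1),"top",np.round(proj(d["top"],p),1))
E
```

```text
tip pred (np.float64(295.213721893449), np.float64(224.59788750643904)) seen 295,223.7
[0.5507 0.033  0.0465] side [310.3 225.4] top [294.2 187. ]
[ 0.5347 -0.0164  0.042 ] side [325.2 219.1] top [315.7 194.3]
[ 0.5855 -0.0055  0.042 ] side [305.2 216.9] top [311.3 172.5]
```

Predicted tip and pin pixels agree with the images to within about 1 px. Now I'll touch the three pins.

```bash
cat >> h.py <<'E'
N=np.array([.557,.0037])
PIN={k:N+.03*np.array([np.cos(np.radians(a)),np.sin(np.radians(a))]) for k,a in(("A",102.1),("B",222.1),("C",342.1))}
def touch(k,z0,zmin,guard=1.7,clear=.125):
    """TCP height at which the free tip would just meet the pin"""
    x,y=PIN[k]; z=read_tool_pos()[2]
    if z<clear-.001: move_l([*read_tool_pos()[:2],clear],speed=.08)
    move_l([x,y,clear],speed=.12); move_l([x,y,z0],speed=.06); wait(.1)
    b=F(30)[0][2]
    hit=move_l([x,y,zmin],speed=.012,guard=guard); wait(.15)
    z=read_tool_pos()[2]; f,s=F(40); df=f[2]-b
    zt=z+(df-.8)/.4*1e-3
    print(k,"hit",hit,"z",round(z*1e3,2),"dF",round(df,2),"touch z",round(zt*1e3,2),"t",round(read_time_s(),2)); return hit,zt
E
python3 - <<'E'
from h import *
r={}
r["A"]=touch("A",.117,.106)
if r["A"][0]:
  r["B"]=touch("B",.113,.1025)
  r["C"]=touch("C",.113,.1025)
move_l([*read_tool_pos()[:2],.125],speed=.08)
E
```

```text
A hit True z 108.05 dF 2.24 touch z 111.65 t 10.62
B hit True z 102.67 dF 2.3 touch z 106.41 t 13.5
C hit True z 102.66 dF 2.53 touch z 106.99 t 16.45
```

Pin A, on the nest's +y side, is the high one by about 5 mm. B and C agree within noise. I'll push A down in stages and re-measure with a fixed-height spring reading.

```bash
cat >> h.py <<'E'
def push(z,zr=.103):
    x,y=PIN["A"]
    h=move_l([x,y,z],speed=.012,guard=25); wait(.15); print("push guard",h,"z",round(read_tool_pos()[2]*1e3,2),"F",np.round(F(10)[0],2))
    move_l([x,y,zr],speed=.03)
def spring(k,zr=.103,n=50):
    x,y=PIN[k]
    if np.hypot(*(read_tool_pos()[:2]-PIN[k]))>.003:
        move_l([*read_tool_pos()[:2],.115],speed=.08); move_l([x,y,.115],speed=.15); move_l([x,y,zr],speed=.03,guard=4.5)
    wait(.15); f,s=F(n); z=read_tool_pos()[2]; v=f[2]+z/1e-3*.4
    print(k,"z",round(z*1e3,2),"Fz",round(f[2],2),"rel height mm",round(v/.4,2),"t",round(read_time_s(),2)); return v/.4
E
python3 - <<'E'
from h import *
x,y=PIN["A"]; move_l([x,y,.125],speed=.15); move_l([x,y,.112],speed=.06)
push(.1015)
spring("A"); spring("B")
E
```

```text
push guard False z 103.02 F [-1.68 -0.94  5.78]
A z 103.17 Fz 3.8 rel height mm 112.68 t 19.82
B z 103.07 Fz 0.79 rel height mm 105.06 t 21.73
```

No slip in the grip: B still reads 106.5 mm. The arm gives about 1.5 mm under 7 N, and A is now about 2.4 mm above level. I'll continue with allowance for that.

```bash
python3 - <<'E'
from h import *
x,y=PIN["A"]; move_l([*read_tool_pos()[:2],.115],speed=.08); move_l([x,y,.115],speed=.15); move_l([x,y,.107],speed=.06)
push(.0996,.1035)
a=spring("A",.1035)
print("A touch z",a+1.39/.4-2)
E
```

```text
push guard False z 100.94 F [-0.67 -1.29  5.16]
A z 103.45 Fz 1.26 rel height mm 106.61 t 24.67
A touch z 108.08324996344903
```

```bash
python3 - <<'E'
from h import *
move_l([*read_tool_pos()[:2],.113],speed=.06); wait(.2); f,s=F(40); print("free base",f.round(2))
x,y=PIN["A"]; move_l([x,y,.1035],speed=.03); wait(.2)
g,s=F(40); z=read_tool_pos()[2]; print("A",(g-f).round(2),z, z*1e3+((g-f)[2]-.8)/.4)
x,y=PIN["B"]; move_l([*read_tool_pos()[:2],.113],speed=.06);move_l([x,y,.113],speed=.1); wait(.2); f,s=F(40); print("free base",f.round(2))
move_l([x,y,.1035],speed=.03,guard=4); wait(.2)
g,s=F(40); z=read_tool_pos()[2]; print("B",(g-f).round(2),z, z*1e3+((g-f)[2]-.8)/.4,read_time_s())
E
```

```text
free base [-0.    0.01 -1.29]
A [ 0.9  -0.12  2.39] 0.10362542357358959 107.6127943998516
free base [-0.09 -0.17 -1.28]
B [0.93 0.02 1.76] 0.10363429874272054 106.04050871377866 29.0167
```

```bash
cat >> h.py <<'E'
def meas(k,zr=.1033,lift=True):
    x,y=PIN[k]
    if lift: move_l([*read_tool_pos()[:2],.112],speed=.08)
    move_l([x,y,.112],speed=.15); wait(.15); f,_=F(150,.004)
    move_l([x,y,zr],speed=.03,guard=4); wait(.15); g,_=F(150,.004); z=read_tool_pos()[2]*1e3
    v=z+((g-f)[2]-.8)/.4; print(k,"base",round(f[2],2),"dF",round((g-f)[2],2),"z",round(z,2),"touch",round(v,2),"t",round(read_time_s(),2)); return v
E
python3 - <<'E'
from h import *
x,y=PIN["A"]; move_l([*read_tool_pos()[:2],.112],speed=.08); move_l([x,y,.112],speed=.15); move_l([x,y,.106],speed=.06)
push(.0986,.1033)
meas("A"); meas("C")
E
```

```text
push guard False z 99.91 F [-0.76 -1.34  5.14]
A base -1.46 dF 2.91 z 103.74 touch 109.02 t 32.58
C base -1.42 dF 1.8 z 103.7 touch 106.18 t 34.08
```

A's readings disagree with each other (109.0 mm after a deeper push), so I'll look before pushing further.

```bash
python3 - <<'E'
from h import *
import cv2,pickle
c0=camera("side")
move_l([*read_tool_pos()[:2],.125],speed=.1)
c1=camera("side"); pickle.dump((c0,c1),open("c1.pkl","wb"))
o=[cv2.resize(c["pixels"][170:250,270:350,::-1],(400,400),interpolation=cv2.INTER_CUBIC) for c in(c0,c1)]
cv2.imwrite("pics/s2.png",np.hstack(o)); print(read_time_s())
E
```

```text
34.5417
```

View pics/s2.png

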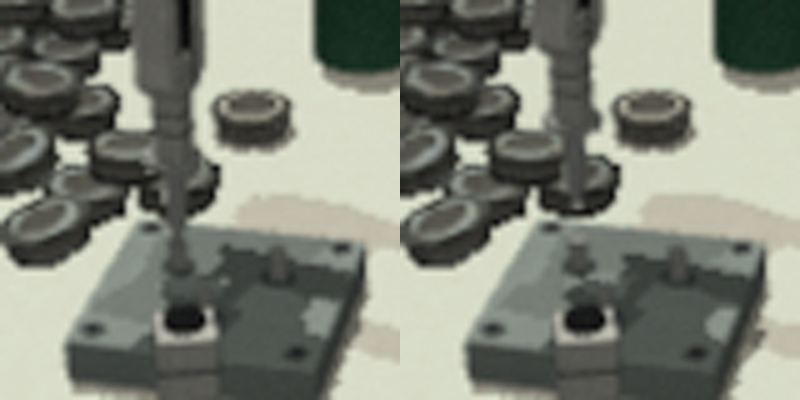

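```bash
cat >> vis.py <<'E'
def pins(c,n,PIN,h=.042):
    """mean-depth heights (mm) of the pins from n frames; c() takes one"""
    fr=[c() for _ in range(n)]; Z=np.stack([f["z_map"] for f in fr]); Z[Z==0]=np.nan
    m=dict(fr[0]); m["z_map"]=np.nanmedian(Z,0); P=cloud(m)
    K=m["camera_matrix"];Ti=np.linalg.inv(m["T"])
    for k,p in PIN.items():
        q=Ti@np.r_[p,h,1]; u=K[0,0]*q[0]/-q[2]+K[0,2]; v=K[1,1]*q[1]/q[2]+K[1,2]
        u,v=int(round(u)),int(round(v)); W=P[v-4:v+5,u-4:u+5].reshape(-1,3)
        s=np.sort(W[:,2])[::-1]*1e3; t=W[W[:,2]*1e3>s[4]-1.5]
        print(k,len(t),"xy",t[:,:2].mean(0).round(4),"z",(t[:,2].mean()*1e3).round(2),"top8",s[:12].round(1))
    return m,Z
E
python3 - <<'E'
from h import *
import cv2,pickle
from vis import pins
move_l([.5525,.16,.15],speed=.25)
m,Z=pins(lambda:camera("top"),15,PIN)
print("noise",np.nanmean(np.nanstd(Z[:,170:200,290:320],0)),read_time_s())
cv2.imwrite("pics/t2.png",cv2.resize(m["pixels"][150:230,260:360,::-1],(500,400)))
pickle.dump(m,open("m2.pkl","wb"))
E
```

```text
A 14 xy [0.5505 0.0328] z 42.0 top8 [42.5 42.3 42.3 42.2 42.2 42.2 42.1 42.  42.  42.  41.9 41.8]
B 14 xy [ 0.5349 -0.0161] z 41.91 top8 [42.8 42.6 42.5 42.3 42.2 42.  42.  42.  41.8 41.7 41.5 41.3]
C 14 xy [ 0.5855 -0.0054] z 41.93 top8 [42.9 42.7 42.4 42.2 42.1 42.  42.  41.9 41.8 41.8 41.7 41.4]
noise 0.0014762211 36.125
```

Averaging 15 top-view depth frames gives pin tops A 42.0, B 41.9 and C 41.9 mm, so they are level to about 0.1 mm. The pin positions also match the nest model. This is a direct measurement, so I trust it over A's inconsistent spring readings and won't push further. Next I'll return the probe.

```bash
python3 - <<'E'
from h import *
from vis import *
move_l([.5525,.242,.15],speed=.2); wait(.1)
move_l([.5525,.242,.08],speed=.08,guard=8)
h=move_l([.5525,.242,.0698],speed=.02,guard=2.5); st("seat %s"%h)
command_gripper(1.0); move_l([.5525,.242,.18],speed=.2); st("released")
p=[.4606,-.213,.10]; k=best(p,90)
goto(p,rot(k)); c=camera("top"); st()
px=comp(c,.106,.12,(194,181)); print(rect(c,px,.112)); print(cloud(c)[px[:,1],px[:,0],2].mean())
cv2.imwrite("pics/t3.png",c["pixels"][:,:,::-1])
E
```

```text
seat True t 38.28 tcp [0.5524 0.2422 0.0708] F [-0.22 -0.16  4.81] w 0.164
released t 40.28 tcp [0.552  0.2418 0.1788] F [-0.23 -0.16 -0.1 ] w 1.003
[(np.float64(0.8614592950415692), 90, array([-0.54,  0.02,  1.6 ,  0.  ,  1.51, -2.12])), (np.float64(2.3057665738472117), -90, array([-0.54,  0.02,  1.6 ,  0.  ,  1.51,  1.03]))]
 t 42.09 tcp [ 0.4613 -0.2123  0.1003] F [-0.37  0.03 -0.1 ] w 0.999
(array([551.7, 241.4]), array([13. , 15.5]), 0.7, 52)
0.11301364996338369
```

```bash
python3 - <<'E'
from h import *
import cv2
command_gripper(.55); move_l([.4606,-.213,.0125],speed=.12,guard=8); st("at knob")
command_gripper(0,40); st("grip")
move_l([.4606,-.213,.10],speed=.12); st("lift")
o=[camera("side")["pixels"][150:250,310:430,::-1]]
cv2.imwrite("pics/s3.png",cv2.resize(o[0],(720,600),interpolation=cv2.INTER_CUBIC))
E
```

```text
at knob t 43.82 tcp [ 0.4612 -0.2134  0.0133] F [0.13 0.28 0.12] w 0.549
grip t 44.42 tcp [ 0.4608 -0.2133  0.0129] F [ 0.18 -0.46  1.23] w 0.261
lift t 45.34 tcp [ 0.4599 -0.2125  0.0988] F [ 0.06  0.29 -2.76] w 0.263
```

View pics/s3.png

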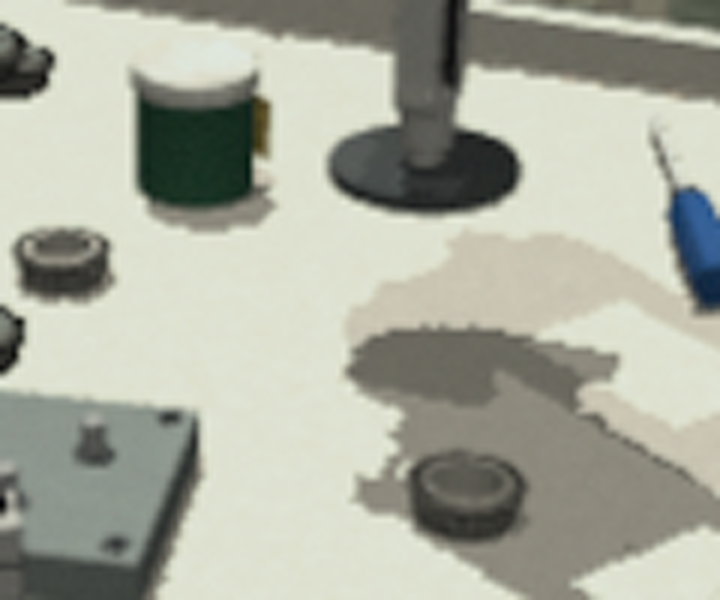

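The disc is held level by its knob. Now I'll carry it over the nest and lower it until it touches.

```bash
python3 - <<'E'
from h import *
import cv2,pickle
move_l([.557,.0038,.10],speed=.2)
move_l([.557,.0038,.062],speed=.08); wait(.15); st("above")
h=move_l([.557,.0038,.0525],speed=.012,guard=2.5); wait(.15); st("touch %s"%h)
a=camera("side");b=camera("top");pickle.dump((a,b),open("p.pkl","wb"))
o=[cv2.resize(a["pixels"][190:250,270:350,::-1],(800,600),interpolation=cv2.INTER_CUBIC)]
cv2.imwrite("pics/p.png",o[0]); print(read_tool_pos(),F(20),read_time_s())
E
```

```text
above t 47.54 tcp [0.5576 0.0038 0.0628] F [ 0.08  0.09 -2.46] w 0.258
touch True t 48.33 tcp [0.5569 0.0038 0.0547] F [-0.2   0.18  5.45] w 0.257
[0.55687776 0.00382148 0.05472172] (array([0.13668316, 0.21053978, 5.74388591]), array([0.39808979, 0.54913598, 0.378166  ])) 48.6417
```

View pics/p.png

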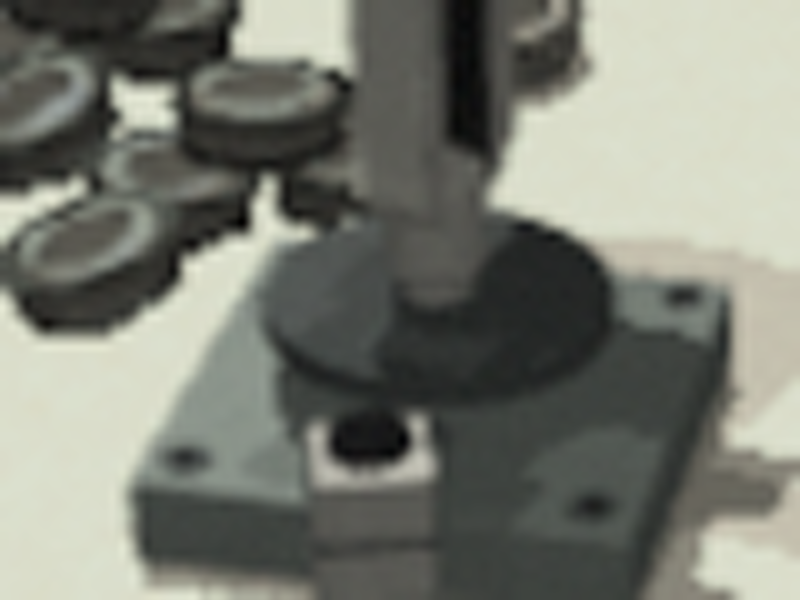

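Touching at TCP z 54.7 mm, against 54.5 expected for level pins. I'll relax the force and check flatness from averaged side depth before letting go.

```bash
cat >> vis.py <<'E'
def plane(cam,n,N,lo,hi,r0=.02,r1=.040):
    fr=[cam() for _ in range(n)]; Z=np.stack([f["z_map"] for f in fr]); Z[Z==0]=np.nan
    m=dict(fr[0]); m["z_map"]=np.nanmedian(Z,0); P=cloud(m).reshape(-1,3); r=np.hypot(*(P[:,:2]-N).T)
    Q=P[(r>r0)&(r<r1)&(P[:,2]>lo)&(P[:,2]<hi)]
    A=np.c_[Q[:,:2]-N,np.ones(len(Q))]; s=np.linalg.lstsq(A,Q[:,2],rcond=None)[0]
    k=np.abs(A@s-Q[:,2])<.002; s=np.linalg.lstsq(A[k],Q[k,2],rcond=None)[0]
    print("plane n",k.sum(),"slope deg",np.degrees(s[:2]).round(2),"z0",(s[2]*1e3).round(2),"rms",np.std(A[k]@s-Q[k,2])*1e3); return m
E
python3 - <<'E'
from h import *
from vis import *
move_l([.557,.0038,.0549],speed=.02); wait(.2); st("relaxed"); print("M",np.mean([ (wait(.01),read_torque())[1] for _ in range(15)],0).round(3))
m=plane(lambda:camera("side"),10,N,.042,.058)
# same fit on the nest top as camera reference
plane(lambda:camera("side"),6,N,.019,.030,.048,.085); print(read_time_s())
E
```

```text
relaxed t 49.12 tcp [0.5569 0.0038 0.0547] F [-0.23 -0.04  1.  ] w 0.26
M [ 0.05  -0.114  0.002]
plane n 264 slope deg [0.03 0.05] z0 48.49 rms 0.359578342419264
plane n 496 slope deg [-0.03 -0.08] z0 23.57 rms 0.6314303175580424
50.0917vis.py:33: RuntimeWarning: All-NaN slice encountered
  m=dict(fr[0]); m["z_map"]=np.nanmedian(Z,0); P=cloud(m).reshape(-1,3); r=np.hypot(*(P[:,:2]-N).T)
```

The disc is parallel to the nest within 0.15°, so I'll release it.

```bash
python3 - <<'E'
from h import *
from vis import *
command_gripper(.6); wait(.1); move_l([.557,.0038,.16],speed=.12)
goto([.40,-.20,.22],rot(90)); st()
m=plane(lambda:camera("top"),10,N,.042,.058); 
px=comp(m,.044,.056,(312,170)); print("disc",rect(m,px,.05)); 
px=comp(m,.078,.09,(310,176)); print("knob",rect(m,px,.084))
px=comp(m,.020,.030,(285,205)); print("nest",rect(m,px,.025))
px=comp(m,.106,.12,(194,181)); print("probe",rect(m,px,.112))
cv2.imwrite("pics/end.png",m["pixels"][:,:,::-1]); print(read_time_s(),read_contact_force())
E
```

```text
t 52.93 tcp [ 0.4003 -0.1994  0.2194] F [ 0.04  0.21 -0.3 ] w 0.6
plane n 715 slope deg [-0.02  0.15] z0 49.92 rms 0.5521529319684133
disc (array([556.6,   4.7]), array([85.3, 85. ]), 0.8, 1025)
knob (array([557. ,   3.6]), array([24.4, 22.1]), 1.0, 106)
nest (array([556.8,   3.7]), array([124.7, 124.5]), 12.1, 1633)
probe (array([551.7, 241.4]), array([13. , 15.5]), 0.7, 52)
53.475 [-0.14222227  0.15481357  0.26594427]
```

View pics/end.png

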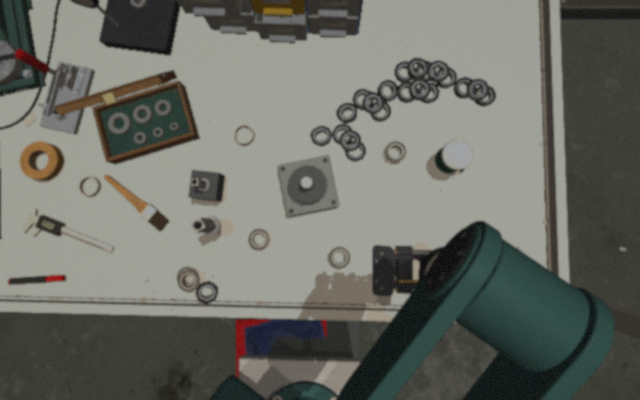

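The final top view shows the disc centred on the nest at px (308,185), the probe in its stand at (206,186), and everything else where it was. I'm handing the job in.

```bash
python3 -c "
from plant import *
print(close_job(),read_time_s())"
```

```text
the job is handed in; nothing more can be done
the job is handed in; nothing more can be done
```

I found the high pin, pushed it level, put the probe back in its stand and set the disc on the three pins. The job was handed in at about 53.5 s of the 69 s allowed.

- **Finding the pin:** I took the smaller probe and touched all three pins at about 2.2–2.5 N. Pin_1, on the nest's +y side (assuming I have the block's axes the right way round), stood about 5 mm higher than the other two.
- **Levelling:** I pushed it down in three stages of about 7 N. Averaged top-camera depth then gave pin heights of 42.0, 41.9 and 41.9 mm.
- **Disc:** Before release it was parallel to the nest within about 0.15°. After release, the disc and knob centres lay within about 1 mm of the nest centre. It is tilted no more than about 0.15°, with its top at 49.9 mm against 50 expected.
- **Probe and other things:** The probe sits in its stand at its original position within about 1 mm, with its top at 113 mm against 112 nominal. The other things look unmoved in the last picture, which I judged by eye only.

**Check that disagreed:** after the last push, the probe's spring force still read pin_1 as about 2.8 mm high. I never explained that reading. I relied on the depth measurement instead, and the disc's contact height (54.7 mm against 54.5 expected) and flatness both agreed with it.

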